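Clear a tacked seam and dry-run it with the fingertips

ROBOT

A 6-joint arm with a two-finger parallel gripper is mounted at the origin on the work surface. World frame = base frame: x ahead of the robot, y to its left, z up, the work surface at z = 0. Lengths are in m, angles in rad, forces in N, time in s.
With the tool pointing down it reaches from about 0.3 to 0.875 m from the base axis. Payload 6.4 kg.
Tool frame: the origin (TCP) lies on the front face of the gripper's body, between the roots of the fingers; the fingertips stand 73 mm ahead of it and the grasp point (between the pads) lies ctrl.pinch_z ahead of it (ctrl.pinch_z is the distance from the TCP to the grasp point, in m); z points along the fingers, x is the direction in which the jaws open and shut, and the axes are right-handed (so a half turn about z gives the same grasp; the last joint's range is limited). The gripper opens to 85 mm and grips with 20 to 120 N. Pads are 22 mm wide; open, the fingers measure 114 mm over their backs; the gripper's body (76 mm by 85 mm) begins 54 mm behind the grasp point. The pads swing forward as they close: fully open they stand 13 mm farther back than shut.
Start: joints at [-1.33, 0.181, 1.607, -0, 1.354, -0.206], TCP at [0.248, -0.519, 0.304] pointing down, gripper open.
Joint ranges: [-2.99, 2.99], [-0.89, 2.07], [0.3, 2.58], [-1.14, 4.28], [0, 2.63], [-3.12, 3.12]. Speed limits (rad/s): [2.57, 2.57, 3.01, 3.14, 3.14, 3.14].

INTERFACE

Orientations are given as a unit quaternion [w, x, y, z].
In Python, from bench import ctrl gives the robot as it stands.
- The arm moves only by the tool move_arm, never from a script. Its argument "rows" is text: rows parted by semicolons, each of 7 numbers parted by spaces: the shift along the tool's x, y, z in cm, then the turn, a rotation vector about the tool's x, y, z in degrees, then the opening, from 0 (shut) to 1 (fully open). In form: x y z rx ry rz grip; .... A call has 1 to 20 rows; each row shifts and turns the commanded pose from where the row before left it, along the tool's axes as they then stand; what a row does not reach is not made up. A row lasts 1/10 s, in which the tool goes at most 50 mm and 8.59 degrees, less where a joint would pass 70% of its speed; a pose out of reach is approached as far as the arm can. A call with a gripper value outside its range is refused whole. The fingers move at their own pace and stop on an object; the grip force is fixed at half the most. Time passes only in rows, so rows that do not move let the fingers close. It gives the time, the measured TCP pose, the force and the opening at its end, in the units of the state.
- ctrl.get_obs(): the state, without advancing time (a new reading comes with each control period).
- ctrl.camera(name): name is "scene" or "top"; returns a dict with "color" (420x560x3 uint8, blue, green, red), "fx", "fy", "cx", "cy" (pixels), "rvec" (rotation vector, rad) and "tvec" (3), from world to camera coordinates, as OpenCV has them. Camera axes: x right, y down, z forward; pixel columns grow to the right and rows downward; lengths in m; the calibration is good to about 2 mm. A picture is of the moment at which its call begins. There is no depth.
- ctrl.hand_in(): hands the job in, once; it reports no verdict.
Trained networks look in the newest picture that a camera, given by its name, has taken for a name from the list of things; names that differ only in an ending like _2 or _b are one class to them, and where a whole thing is asked for, a point or a joint stands for the part that bears it (a point fixed in the world has none). Each returns a list of dicts, best first, with "confidence" (0 to 1); they miss things now and then, are a little off and sometimes report something else, mostly with a low value. They report only what shows in the picture. A call takes as long as a camera call. They do not tell look-alikes from the thing itself.
- ctrl.look_for(camera, query): "bbox" ([left, top, right, bottom] in pixels, round what is visible of it).
- ctrl.trace(camera, query): "region" (420x560 bool, what is visible of it) and "bbox" ([left, top, right, bottom] in pixels, round what is visible of it).
The state is a dict: "time_s": time; "q": joint angles; "dq": joint speeds; "joint_efforts": joint torques, N m; "eef_pos": TCP position; "eef_rot": TCP orientation; "wrist_force": force on the tool from outside, world axes, zero at the start; "torque": the same for the moment, N m; "opening": opening from 0.0 (shut) to 1.0 (fully open).
Only numpy, scipy, OpenCV 4.12 (cv2) and the standard library are available. Lean on these libraries where they do the work, as an engineer would, in place of code of your own. Each camera call takes 0.05 s, during which the arm holds its last target.

TASK

Before the long curved seam on the big tacked sheet is welded, push the loose steel offcut that lies across it well aside with the fingertips, sliding it and never picking it up. Then do a dry run of the weld: starting at the end with the small square tab, follow the curve with the fingertips about a centimetre above it, without touching the sheet, over all eight tack welds in order to the last one at the other end, and lift clear. Leave the standing pins, the marker and everything else alone, and never press on the sheet.

Things in the scene. Friction and masses are not known exactly. Their poses are not given: they have to be found in the camera images.
- workpiece: Big bright sheet, 280 x 220 x 6 mm, flat and fixed on the bench at any yaw; origin: centre of its underside. A thin dark seam crosses it in an S: in its frame y = 30 mm * sin(180 deg * x / 140 mm), x -140 to 140 mm. A 30 mm square tab sticks out of the middle of its -x edge: the dry run starts there. The area on the -y side of the seam's middle is free for the offcut.
- offcut: Loose dark steel bar, 60 (x) x 20 (y) x 15 mm high, 0.14 kg, flat across the middle of the seam, its length within 25 deg of the seam's direction there (34 deg from the sheet's x towards its y). Origin: centre of its underside. Slides under a light push. Well aside: its centre over 45 mm from every tack weld.
- tack1 (a point): The first of eight tack welds along the seam (the one nearest the tab): flat dark dot 11 mm across, level with the sheet's upper face to 1 mm. The point is its centre, on the upper face. Neighbouring tacks are 34 mm apart along the sheet's x.
- tack2 (a point): The second of eight tack welds along the seam (counted from the tab): flat dark dot 11 mm across, level with the sheet's upper face to 1 mm. The point is its centre, on the upper face.
- tack3 (a point): The third of eight tack welds along the seam (counted from the tab): flat dark dot 11 mm across, level with the sheet's upper face to 1 mm. The point is its centre, on the upper face.
- tack4 (a point): The fourth of eight tack welds along the seam (counted from the tab): flat dark dot 11 mm across, level with the sheet's upper face to 1 mm. The point is its centre, on the upper face.
- tack5 (a point): The fifth of eight tack welds along the seam (counted from the tab): flat dark dot 11 mm across, level with the sheet's upper face to 1 mm. The point is its centre, on the upper face.
- tack6 (a point): The sixth of eight tack welds along the seam (counted from the tab): flat dark dot 11 mm across, level with the sheet's upper face to 1 mm. The point is its centre, on the upper face.
- tack7 (a point): The seventh of eight tack welds along the seam (counted from the tab): flat dark dot 11 mm across, level with the sheet's upper face to 1 mm. The point is its centre, on the upper face.
- tack8 (a point): The eighth of eight tack welds along the seam (the one farthest from the tab): flat dark dot 11 mm across, level with the sheet's upper face to 1 mm. The point is its centre, on the upper face.
- pin1: Loose bright steel pin, 14 mm across, 45 mm tall, standing upright on the big sheet near its -x, +y corner; origin at the centre of its foot. Not to be knocked.
- pin2: Loose bright steel pin, 14 mm across, 45 mm tall, standing upright on the big sheet near its +x, -y corner; origin at the centre of its foot. Not to be knocked.
- pin3: Loose bright steel pin, 14 mm across, 45 mm tall, standing upright on the big sheet near its -y edge, towards -x; origin at the centre of its foot. Not to be knocked.
- marker: Loose marker pen, 130 x 15 x 15 mm, lying along the big sheet's +y edge, in its +x half; origin at the centre of its underside, length along its x. Leave alone.
- tape: Loose tape measure, 68 x 32 x 60 mm, standing on a second, smaller sheet (150 x 110 x 6 mm) that has no seam; origin at the centre of its underside. Leave alone.
- wrench: Loose steel wrench, about 200 mm long, lying on the bench to the robot's left, outside the sheets. Leave alone.
Things that resemble listed ones, but are neither listed nor needed, are in the scene too. What is shaped like the offcut but purple or red is not meant.

How it is judged:
By the outcome, as a careful person would: the job done as asked, in the order asked, and still so for the second after the job is handed in, with the robot touching nothing.
It also fails if it takes over 54 s, if anything falls off the work surface, if the arm or the gripper's body presses on something with over 40 N, if the wrist force passes 120 N, or if a joint passes its speed limit or range.

## Working session

There is one attempt and no reset: what is moved stays moved. The work goes in short steps, Python scripts to look and compute and a tool call to move; the robot and the scene stay as the last step left them, time stands still between calls to the robot, and variables do not carry over. Pictures are saved under pics/ and viewed, and the job is handed in when it is done.

Besides the shell and the picture viewer there is one more tool, called after "Emit:" as a command line: name --argument value ..., lists and objects as JSON in quotes. move_arm: Moves the arm, as the interface text tells. Its arguments: {"type":"object","properties":{"rows":{"type":"string"}},"required":["rows"]}

```bash
mkdir -p pics; ls; cat > h.py <<'E'
import numpy as np,cv2
from bench import ctrl
def cam(n):
    c=ctrl.camera(n); K=np.array([[c['fx'],0,c['cx']],[0,c['fy'],c['cy']],[0,0,1.]])
    R=cv2.Rodrigues(np.array(c['rvec'],float))[0]; t=np.array(c['tvec'],float)
    return c['color'],K,R,t
def proj(P,K,R,t):
    p=(K@(R@np.atleast_2d(P).T+t[:,None])).T; return p[:,:2]/p[:,2:]
def unproj(uv,z,K,R,t):
    uv=np.atleast_2d(uv).astype(float); d=(R.T@np.linalg.inv(K)@np.c_[uv,np.ones(len(uv))].T).T
    C=-R.T@t; return C+d*((z-C[2])/d[:,2])[:,None]
E
python3 - <<'E'
from h import *
for n in('scene','top'):
    im,K,R,t=cam(n); cv2.imwrite(f'pics/{n}0.png',im); print(n,-R.T@t)
    np.savez(f'{n}0.npz',im=im,K=K,R=R,t=t)
    for q in('offcut','workpiece','tack1','pin1','marker','tape','wrench'):
        print(q,[(np.round(d['bbox']).tolist(),round(d['confidence'],2)) for d in ctrl.look_for(n,q)])
o=ctrl.get_obs();print(o['time_s'],o['eef_pos'],o['eef_rot'],o['opening'],ctrl.pinch_z)
E
```

```text
pics
scene [ 1.13427051 -0.42451627  0.77869665]
offcut [([304.0, 211.0, 316.0, 231.0], 0.72), ([302.0, 146.0, 321.0, 158.0], 0.67), ([412.0, 201.0, 431.0, 220.0], 0.59), ([337.0, 283.0, 366.0, 302.0], 0.53)]
workpiece [([236.0, 180.0, 373.0, 282.0], 0.86)]
tack1 [([241.0, 179.0, 374.0, 281.0], 0.96)]
pin1 [([240.0, 181.0, 374.0, 277.0], 0.69), ([246.0, 225.0, 255.0, 242.0], 0.44)]
marker [([317.0, 230.0, 348.0, 271.0], 0.68), ([248.0, 225.0, 254.0, 243.0], 0.31)]
tape [([176.0, 267.0, 202.0, 312.0], 0.76)]
wrench [([371.0, 141.0, 388.0, 186.0], 0.63)]
top [0.42102896 0.09836311 0.91729126]
offcut [([168.0, 276.0, 189.0, 304.0], 0.87), ([258.0, 186.0, 280.0, 211.0], 0.79), ([154.0, 125.0, 179.0, 152.0], 0.65), ([291.0, 96.0, 312.0, 123.0], 0.65)]
workpiece [([199.0, 135.0, 345.0, 262.0], 0.84)]
tack1 [([197.0, 136.0, 345.0, 266.0], 0.66)]
pin1 [([212.0, 174.0, 220.0, 179.0], 0.54), ([249.0, 247.0, 256.0, 255.0], 0.45)]
marker [([254.0, 140.0, 307.0, 161.0], 0.8)]
tape [([406.0, 173.0, 435.0, 208.0], 0.77)]
wrench [([97.0, 193.0, 162.0, 260.0], 0.8), ([404.0, 171.0, 436.0, 209.0], 0.41)]
0.8 [ 0.24847874 -0.51857499  0.30393685] [ 1.65767561e-05  8.46194771e-01 -5.32873727e-01  2.92142139e-05] 1.0018883709968545 0.0539
```

```bash
python3 - <<'E'
import cv2,numpy as np
a=cv2.imread('pics/top0.png')[120:280,180:360]; cv2.imwrite('pics/topc.png',cv2.resize(a,None,fx=3.7,fy=3.7,interpolation=cv2.INTER_CUBIC))
a=cv2.imread('pics/scene0.png')[165:315,220:400]; cv2.imwrite('pics/scenec.png',cv2.resize(a,None,fx=4,fy=4,interpolation=cv2.INTER_CUBIC))
E
```

```text
(no output)
```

View pics/top0.png

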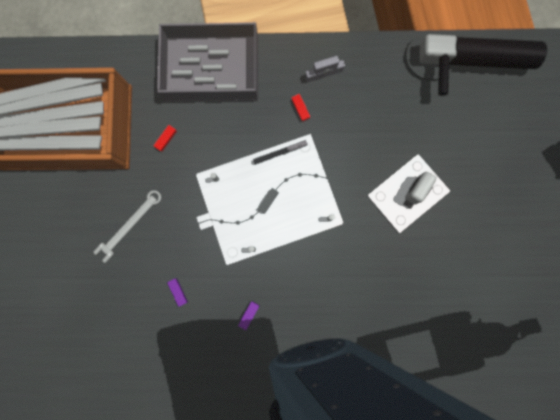

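View pics/scene0.png

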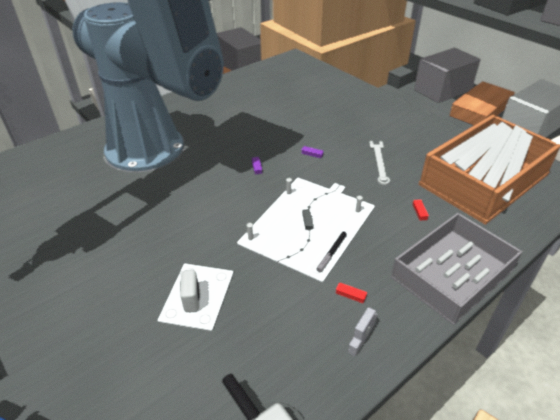

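```bash
true
```

```text
(no output)
```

View pics/topc.png

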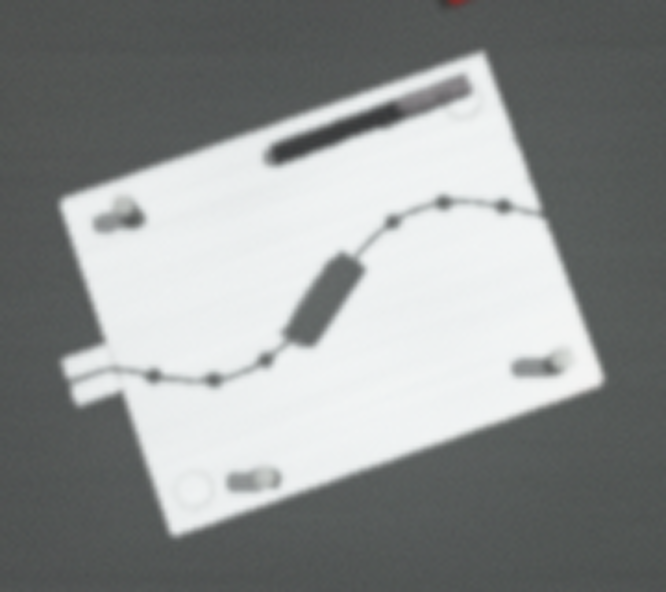

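View pics/scenec.png

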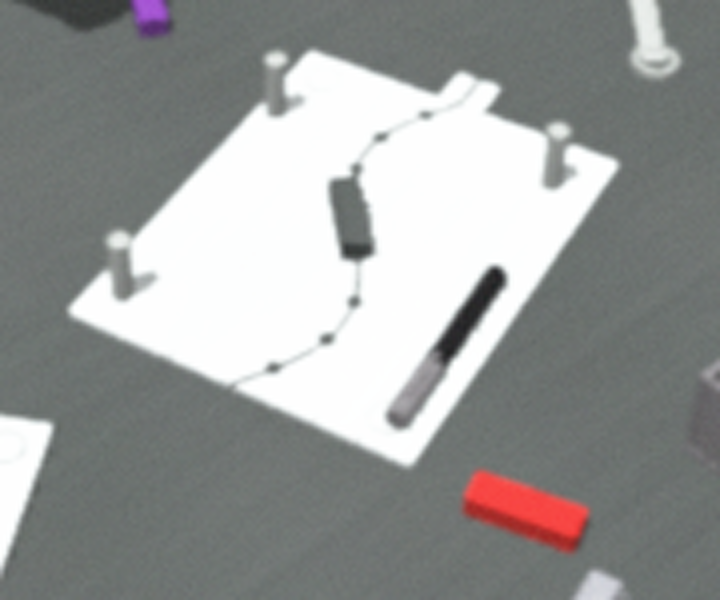

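The offcut is the dark bar on the seam: top (268,200), scene (308,219). Candidates rejected by colour: purple at top (177,292) and (249,315), red at top (165,138) and (301,107). The tab is at top (205,220), the left end of the seam.

```bash
cat > fit.py <<'E'
from h import *
from scipy.optimize import least_squares
D={n:np.load(f'{n}0.npz') for n in('top','scene')}
# seeds from crops
S={'top':(3.7,180,120,dict(c=[(62,200),(484,52),(604,380),(174,536)],t=[(153,376),(214,380),(265,360),(392,221),(443,202),(504,206)])),
 'scene':(4,220,165,dict(c=[(618,163),(411,465),(70,312),(312,50)],t=[(426,115),(380,137),(356,169),(354,301),(327,339),(274,368)]))}
C=np.array([(-.14,.11),(.14,.11),(.14,-.11),(-.14,-.11)])
x=np.array([-.119+.034*i for i in(0,1,2,5,6,7)]);T=np.c_[x,.03*np.sin(np.pi*x/.14)]
def w(p,L,z):
    c,s=np.cos(p[2]),np.sin(p[2]);return np.c_[L@np.array([[c,s],[-s,c]])+p[:2],np.full(len(L),z)]
def res(p,ns=('top','scene'),z=.006):
    r=[]
    for n in ns:
        k,u,v,d=S[n];A=(D[n]['K'],D[n]['R'],D[n]['t'])
        uv=(np.array(d['c']+d['t'],float)+.5)/k-.5+[u,v]
        r.append(proj(w(p,np.r_[C,T],z),*A)-uv)
    return np.concatenate(r).ravel()
if __name__=='__main__':
    k,u,v,d=S['top'];A=(D['top']['K'],D['top']['R'],D['top']['t'])
    P=unproj(np.array(d['c'])/k+[u,v],.006,*A);print(P)
    e=(P[1]-P[0]);p0=[*P.mean(0)[:2],np.arctan2(e[1],e[0])]
    for ns in(('top',),('scene',),('top','scene')):
        f=least_squares(res,p0,args=(ns,),loss='soft_l1');print(ns,f.x,np.degrees(f.x[2]),np.abs(res(f.x,ns)).mean(),np.abs(res(f.x,ns)).max())
    f=least_squares(lambda q:res(q[:3],z=q[3]),[*p0,.006],loss='soft_l1');print('z free',f.x)
    print(res(f.x[:3]).reshape(-1,2).round(1).tolist())
E
python3 fit.py
cat > off.py <<'E'
from h import *
import sys
tag=sys.argv[1]
def corners(p,z0):
    L=np.array([(sx*.03,sy*.01) for sx,sy in((1,1),(1,-1),(-1,-1),(-1,1))])
    c,s=np.cos(p[2]),np.sin(p[2]);q=L@np.array([[c,s],[-s,c]])+p[:2]
    return np.r_[np.c_[q,np.full(4,z0)],np.c_[q,np.full(4,z0+.015)]]
E
python3 - <<'E'
from h import *
# region of offcut
for n in('top','scene'):
    d=np.load(n+'0.npz');ctrl.camera(n)
    for r in ctrl.trace(n,'offcut'):
        b=np.array(r['bbox']);print(n,b.round(),r['confidence'])
        m=r['region'].astype(np.uint8);ys,xs=np.nonzero(m)
        print(' centroid',xs.mean(),ys.mean(), cv2.minAreaRect(np.c_[xs,ys].astype(np.float32)), unproj([[xs.mean(),ys.mean()]],.0175,d['K'],d['R'],d['t']))
        np.save(f'reg_{n}_{int(b[0])}.npy',m)
E
```

```text
[[ 0.6048082   0.30905828  0.006     ]
 [ 0.69578822  0.04594372  0.006     ]
 [ 0.49002251 -0.02438468  0.006     ]
 [ 0.39712927  0.23793868  0.006     ]]
('top',) [ 0.54756367  0.14371983 -1.23677322] -70.8618858891062 0.24832082845412345 0.92439806275965
('scene',) [ 0.54796871  0.1438317  -1.23856348] -70.96445988666225 0.17668792862464217 0.41449361330828083
('top', 'scene') [ 0.54772542  0.14380325 -1.23748069] -70.9024204942923 0.21822813122766432 0.9410258587301144
z free [ 0.54765381  0.1439193  -1.237565    0.0055128 ]
[[-1.0, -0.1], [-0.4, -0.3], [0.4, 0.6], [-0.7, 0.0], [0.2, -0.2], [-0.1, -0.2], [0.1, -0.2], [0.1, 0.1], [0.2, -0.1], [-0.1, -0.2], [0.1, -0.4], [0.1, -0.5], [-0.4, -0.5], [-0.3, -0.0], [-0.1, -0.0], [0.1, -0.0], [-0.0, -0.2], [0.1, 0.2], [-0.0, 0.2], [-0.1, 0.1]]
top [157. 126. 177. 153.] 0.84
 centroid 165.21212121212122 137.81439393939394 ((165.19654846191406, 137.7774658203125), (10.268223762512207, 26.18128204345703), 36.25383758544922) [[0.687569   0.38020731 0.0175    ]]
top [292.  97. 311. 120.] 0.7
 centroid 300.32530120481925 107.03212851405623 ((
[... 1156 characters left out ...]
), 11.309932708740234) [[0.35346256 0.33907485 0.0175    ]]
scene [252. 153. 261. 176.] 0.7
 centroid 256.98064516129034 165.15483870967742 ((257.0, 165.00001525878906), (17.947635650634766, 8.731282234191895), 75.96376037597656) [[0.29910357 0.18181759 0.0175    ]]
scene [412. 202. 430. 221.] 0.67
 centroid 420.5399061032864 209.981220657277 ((420.4000549316406, 209.8000030517578), (22.360679626464844, 9.838698387145996), 63.43495178222656) [[0.69845001 0.37283011 0.0175    ]]
scene [302. 213. 314. 230.] 0.46
 centroid 307.6502732240437 219.10382513661202 ((307.6922912597656, 218.9615478515625), (21.376657485961914, 8.825225830078125), 78.69007110595703) [[0.54589969 0.14258459 0.0175    ]]
```

```bash
cat > offfit.py <<'E'
from h import *
from scipy.optimize import minimize
def hullmask(p,A,shape,k=4):
    z0=.006;L=np.array([(sx*.03,sy*.01) for sx,sy in((1,1),(1,-1),(-1,-1),(-1,1))])
    c,s=np.cos(p[2]),np.sin(p[2]);q=L@np.array([[c,s],[-s,c]])+np.array(p[:2])
    P=np.r_[np.c_[q,np.full(4,z0)],np.c_[q,np.full(4,z0+.015)]]
    uv=proj(P,*A);h=cv2.convexHull(((uv+.5)*k*16-8).astype(np.float32)).round().astype(np.int32)
    m=np.zeros((shape[0]*k,shape[1]*k),np.float32);cv2.fillConvexPoly(m,h,1.,shift=4)
    m=cv2.resize(m,(shape[1],shape[0]),interpolation=cv2.INTER_AREA)
    return cv2.GaussianBlur(m,(0,0),.7)
def fit(views,p0):
    tot=[]
    for n,(im,K,R,t) in views.items():
        g=im.max(2).astype(np.float32);uv=proj([[p0[0],p0[1],.0135]],K,R,t)[0].round().astype(int)
        u,v=uv;r=22;tot.append((n,np.clip((210-g)/(210-85),0,1)[v-r:v+r,u-r:u+r],(K,R,t),(u-r,v-r)))
    def cost(p):
        c=0
        for n,g,(K,R,t),o in tot:
            K2=K.copy();K2[0,2]-=o[0];K2[1,2]-=o[1]
            c+=np.abs(hullmask(p,(K2,R,t),g.shape)-g).sum()
        return c
    best=None
    for a in np.radians(np.arange(-75,-5,8)):
        s=minimize(cost,[p0[0],p0[1],a],method='Nelder-Mead',options=dict(initial_simplex=np.array([p0[:2]+[a],[p0[0]+.006,p0[1],a],[p0[0],p0[1]+.006,a],[p0[0],p0[1],a+.15]]),xatol=1e-4))
        if best is None or s.fun<best.fun: best=s
    return best.x,best.fun
S0=np.array([.54772,.14380]);SY=-1.23748
def to_sheet(xy):
    c,s=np.cos(SY),np.sin(SY);d=np.atleast_2d(xy)[:,:2]-S0;return d@np.array([[c,-s],[s,c]])
def to_world(xy):
    c,s=np.cos(SY),np.sin(SY);return np.atleast_2d(xy)@np.array([[c,s],[-s,c]])+S0
TX=-.119+.034*np.arange(8);TS=np.c_[TX,.03*np.sin(np.pi*TX/.14)]
E
python3 - <<'E'
from offfit import *
V={}
for n in('top','scene'):
    d=np.load(n+'0.npz');V[n]=(d['im'],d['K'],d['R'],d['t'])
for v in({'top':V['top']},{'scene':V['scene']},V):
    p,f=fit(v,[.543,.1438]);print(list(v),p,np.degrees(p[2]),f,to_sheet(p[:2])*1e3,'yaw in sheet',np.degrees(p[2]-SY))
print(to_world(TS).round(4).tolist())
im,K,R,t=V['top'];print(V['top'][0][200,268],V['top'][0][240,230])
# pins: feet by pixel
for n,c in(('top',[(125,215),(270,478),(565,357)]),):
    pass
S=[(4,220,165,[(554,187),(277,113),(124,297)])]
for k,u,v,c in S:
    im,K,R,t=V['scene'];print('pins sheet mm',to_sheet(unproj(np.array(c)/k+[u,v],.006,K,R,t))*1e3)
E
```

```text
['top'] [ 0.53987844  0.14744502 -0.56882091] -32.591037192226196 83.08837890625 [[-6.00999417 -6.21740935]] yaw in sheet 38.31134403962291
['scene'] [ 0.54104348  0.1463905  -0.69252295] -39.678642349080036 75.64183044433594 [[-4.63233605 -5.46150457]] yaw in sheet 31.223738882769073
['top', 'scene'] [ 0.54014405  0.14717532 -0.66787633] -38.26649481023057 163.31533813476562 [[-5.66823569 -6.05465791]] yaw in sheet 32.63588642161854
[[0.4959, 0.2518], [0.4932, 0.2149], [0.5052, 0.1831], [0.5316, 0.1562], [0.5638, 0.1314], [0.5902, 0.1045], [0.6023, 0.0727], [0.5995, 0.0358]]
[102 103  98] [239 239 236]
pins sheet mm [[-96.99429986  86.63275756]
 [-71.4990212  -94.63173565]
 [115.44297319 -87.13692566]]
```

Emit:
move_arm --rows "-2.9 -3.42 0 0 0 0 0;-2.9 -3.42 0 0 0 0 0;-2.9 -3.42 0 0 0 0 0;-2.9 -3.42 0 0 0 0 0;-2.9 -3.42 0 0 0 0 0;-2.9 -3.42 0 0 0 0 0;-2.9 -3.42 0 0 0 0 0;-2.9 -3.42 0 0 0 0 0;-2.9 -3.42 0 0 0 0 0;-2.9 -3.42 0 0 0 0 0;-2.9 -3.42 0 0 0 0 0;-2.9 -3.42 0 0 0 0 0;-2.9 -3.42 0 0 0 0 0;-2.9 -3.42 0 0 0 0 0;-2.9 -3.42 0 0 0 0 0;-2.9 -3.42 0 0 0 0 0;-2.9 -3.42 0 0 0 0 0;0 0 0 0 0 -7.1 0;0 0 0 0 0 -7.1 0;0 0 0 0 0 -7.1 0"

```text
time_s: 3.0
eef_pos: [0.5598, 0.1779, 0.3036]
eef_rot: [0.0, 0.931, -0.364, -0.0]
wrist_force: [-0.2, 0.0, 0.1]
opening: 0.001
```

Emit:
move_arm --rows "0 0 4 0 0 -7.1 0;0 0 4 0 0 0 0;0 0 4 0 0 0 0;0 0 4 0 0 0 0;0 0 0 0 0 0 0;0 0 0 0 0 0 0"

```text
time_s: 3.6
eef_pos: [0.5597, 0.1773, 0.144]
eef_rot: [0.0, 0.951, -0.309, -0.001]
wrist_force: [1.2, 0.1, 0.0]
opening: 0.001
```

```bash
python3 - <<'E'
from h import *
o=ctrl.get_obs();print(o['eef_pos'],o['eef_rot'],o['wrist_force'])
E0=np.array(o['eef_pos'])
for n in('scene','top'):
    im,K,R,t=cam(n); np.savez(f'{n}1.npz',im=im,K=K,R=R,t=t)
    u,v=proj([E0-[0,0,.073]],K,R,t)[0];print(n,u,v)
    print([ (d,proj([E0-[0,0,d]],K,R,t)[0].round(1)) for d in(.06,.073,.086)])
    a=im[int(v)-50:int(v)+30,int(u)-50:int(u)+50];print(int(u)-50,int(v)-50);cv2.imwrite(f'pics/{n}1.png',cv2.resize(a,None,fx=7,fy=7,interpolation=cv2.INTER_CUBIC))
E
```

```text
[0.55970261 0.17725327 0.14404329] [ 2.74158941e-04  9.51057637e-01 -3.09012789e-01 -6.26168202e-04] [1.2112317  0.09644626 0.04136248]
scene 323.520039595661 198.65560086623387
[(0.06, array([323.8, 194.3])), (0.073, array([323.5, 198.7])), (0.086, array([323.2, 202.9]))]
273 148
top 251.358299774827 188.35703172764676
[(0.06, array([250.8, 187.4])), (0.073, array([251.4, 188.4])), (0.086, array([251.9, 189.3]))]
201 138
```

View pics/scene1.png

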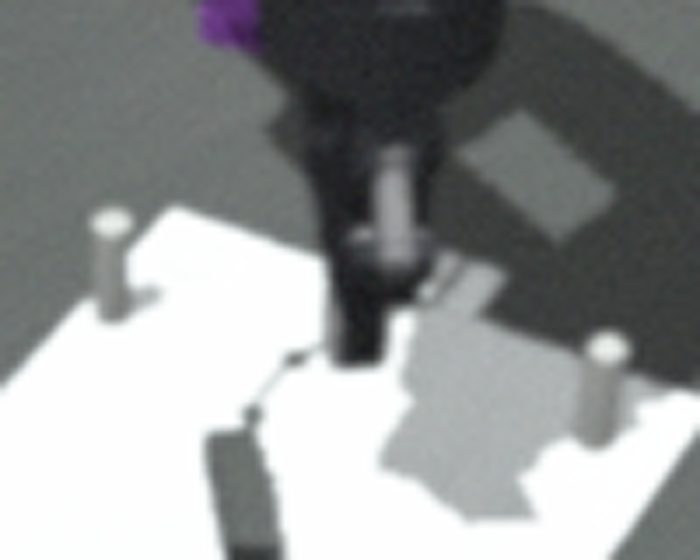

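View pics/top1.png

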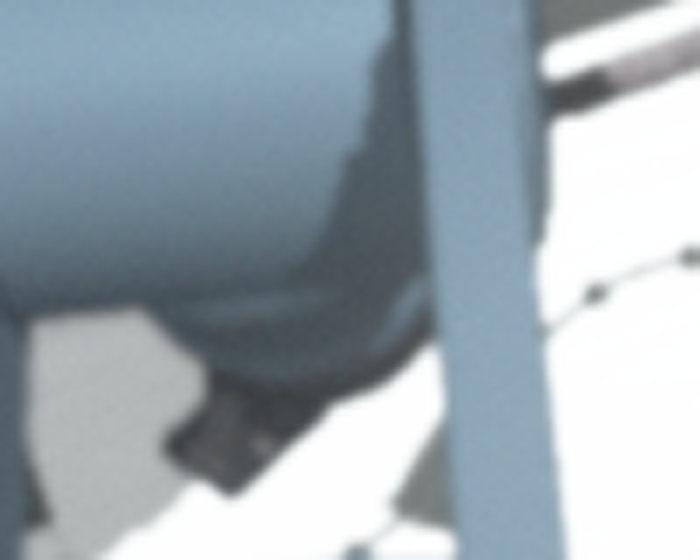

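Fingertips end at scene (324,200), which agrees with 73 mm when shut; the bar is ahead of them at scene crop (245,490). Descending behind the bar.

Emit:
move_arm --rows "0 0 3 0 0 0 0;0 0 2 0 0 0 0;0 0 0.7 0 0 0 0;0 0 0 0 0 0 0;0 0 0 0 0 0 0"

```text
time_s: 4.2
eef_pos: [0.5611, 0.1774, 0.0888]
eef_rot: [-0.001, 0.951, -0.309, 0.001]
wrist_force: [0.1, -0.7, -0.2]
opening: -0.0
```

```bash
cat > look.py <<'E'
from h import *
import sys
o=ctrl.get_obs();print(o['time_s'],o['eef_pos'],o['eef_rot'],o['wrist_force'])
E0=np.array(o['eef_pos'])
im,K,R,t=cam('scene'); np.savez(f'scene{sys.argv[1]}.npz',im=im,K=K,R=R,t=t)
print(proj([E0-[0,0,.073]],K,R,t)[0])
a=im[165:300,220:390];cv2.imwrite(f'pics/s{sys.argv[1]}.png',cv2.resize(a,None,fx=4.4,fy=4.4,interpolation=cv2.INTER_CUBIC))
E
python3 look.py 2
```

```text
4.2 [0.56109637 0.1774325  0.08884577] [-6.19992112e-04  9.51066440e-01 -3.08982693e-01  1.39212659e-03] [ 0.07066455 -0.74710205 -0.24749051]
[322.71888341 216.48975707]
```

View pics/s2.png

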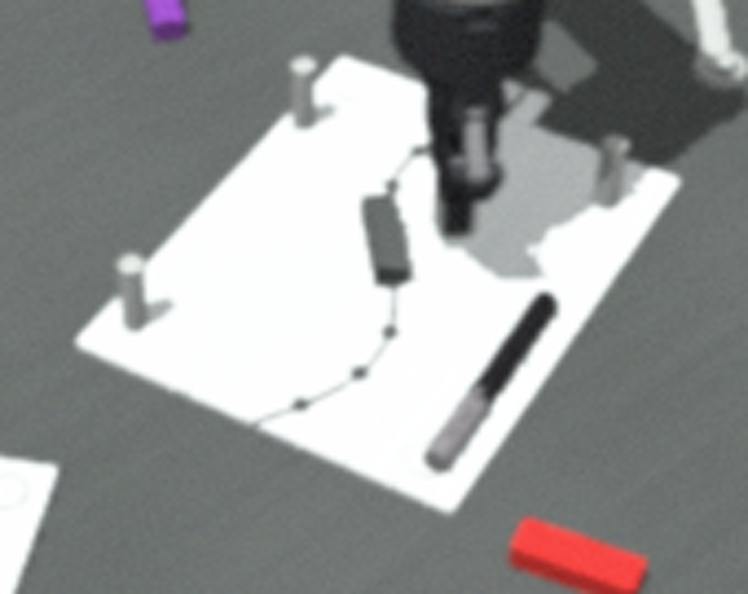

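Emit:
move_arm --rows "0 0 0.35 0 0 0 0;0 0.5 0 0 0 0 0;0 0.5 0 0 0 0 0;0 0.3 0 0 0 0 0;0 0.3 0 0 0 0 0;0 0.4 0 0 0 0 0;0 0.4 0 0 0 0 0;0 0.4 0 0 0 0 0;0 0.4 0 0 0 0 0;0 0.4 0 0 0 0 0;0 0.4 0 0 0 0 0;0 0 0 0 0 0 0"

```text
time_s: 5.45
eef_pos: [0.5359, 0.1445, 0.0834]
eef_rot: [0.0, 0.951, -0.309, -0.0]
wrist_force: [-0.1, -0.1, 0.6]
opening: 0.0
```

```bash
python3 look.py 3
```

```text
5.45 [0.53590192 0.14445695 0.08336509] [ 1.66950228e-04  9.51006320e-01 -3.09171336e-01 -1.93502711e-04] [-0.0578449  -0.05638727  0.59274367]
[305.3236105 218.7625237]
```

View pics/s3.png

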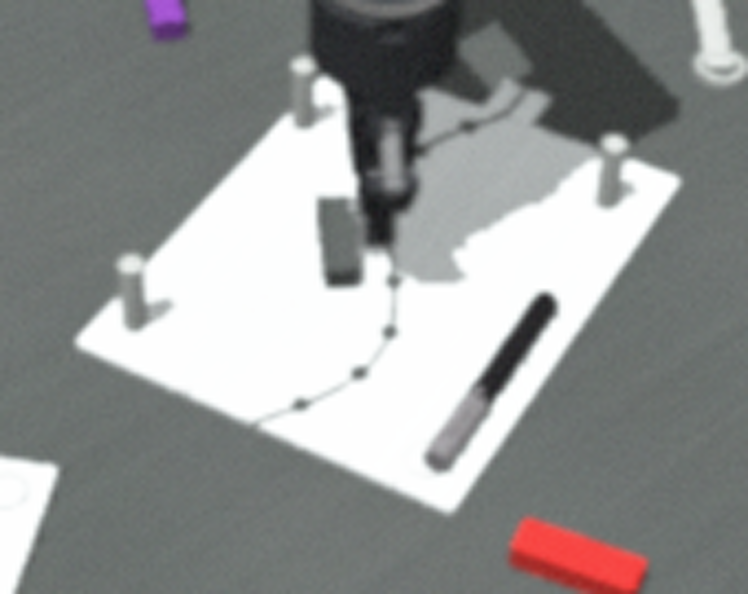

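The bar moved aside evenly (scene crop (340,240)); the tips are in contact behind it. Pushing on.

Emit:
move_arm --rows "0 0.3 -0.1 0 0 0 0;0 0.4 0 0 0 0 0;0 0.4 0 0 0 0 0;0 0.4 0 0 0 0 0;0 0.4 0 0 0 0 0;0 0.4 0 0 0 0 0;0 0.4 0 0 0 0 0;0 0.4 0 0 0 0 0;0 0.4 0 0 0 0 0;0 0.4 0 0 0 0 0;0 0.2 0 0 0 0 0;0 0 0 0 0 0 0;0 -1 0 0 0 0 0;0 -1 0 0 0 0 0;0 0 0 0 0 0 0"

```text
time_s: 7.0
eef_pos: [0.5252, 0.1291, 0.0847]
eef_rot: [-0.0, 0.951, -0.308, 0.001]
wrist_force: [0.3, -1.1, -0.7]
opening: -0.002
```

```bash
python3 look.py 4; python3 - <<'E'
from offfit import *
d=np.load('scene4.npz');p,f=fit({'s':(d['im'],d['K'],d['R'],d['t'])},[.503,.096]);print(p,np.degrees(p[2]-SY),f,to_sheet(p[:2])*1e3,np.linalg.norm(to_world(TS)-p[:2],axis=1).round(3))
E
```

```text
7.0 [0.52515004 0.12909    0.08472433] [-3.56836881e-04  9.51232310e-01 -3.08474473e-01  6.82169804e-04] [ 0.33822599 -1.06024329 -0.66675595]
[297.54061194 218.83825607]
[ 0.50250863  0.09271415 -0.68685889] 31.548265822349148 406.9788513183594 [[ 33.48201483 -59.43724638]] [0.159 0.123 0.09  0.07  0.073 0.089 0.102 0.112]
```

View pics/s4.png

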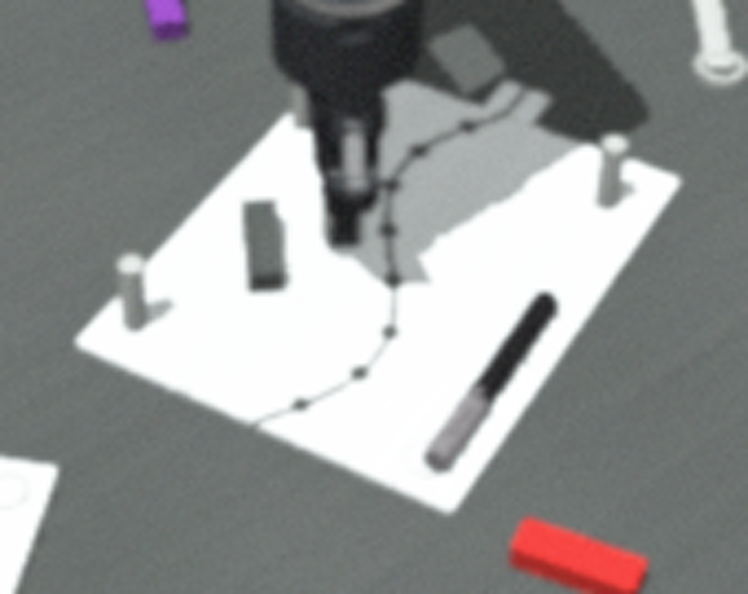

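```bash
python3 - <<'E'
from offfit import *
d=np.load('scene4.npz');A=(d['K'],d['R'],d['t'])
c=np.array([(468,126),(418,150),(390,186),(388,230),(393,281),(390,332),(360,373),(302,405)])
uv=(c+.5)/4.4-.5+[220,165]
P=unproj(uv,.006,*A);e=P[:,:2]-to_world(TS);print((e*1e3).round(1).tolist(),(e.mean(0)*1e3).round(1))
d=np.load('top0.npz');A=(d['K'],d['R'],d['t'])
c=np.array([(153,376),(214,380),(265,360),(392,221),(443,202),(504,206)]);uv=(c+.5)/3.7-.5+[180,120]
P=unproj(uv,.006,*A);e=P[:,:2]-to_world(TS[[0,1,2,5,6,7]]);print((e*1e3).round(1).tolist(),(e.mean(0)*1e3).round(1))
E
cat > path.py <<'E'
from offfit import *
import sys
def ax(q):
    from scipy.spatial.transform import Rotation as Ro
    return Ro.from_quat([q[1],q[2],q[3],q[0]]).as_matrix()
o=ctrl.get_obs();Rm=ax(o['eef_rot']);E0=np.array(o['eef_pos'])
print(o['time_s'],E0,o['wrist_force'],np.degrees(np.arctan2(Rm[1,0],Rm[0,0])), 'tilt',Rm[:,2])
a=-36/57.29578;X=np.array([np.cos(a),np.sin(a)]);Y=np.array([np.sin(a),-np.cos(a)])
def rows(xs,zt=.089):
    cur=E0.copy();out=[]
    for i,x in enumerate(xs):
        w=to_world([[x,.03*np.sin(np.pi*x/.14)]])[0];dd=w-cur[:2]
        r=np.round([dd@X*100,dd@Y*100,(cur[2]-zt)*100 if i==0 else 0],2)
        out.append(r);cur[:2]+=(r[0]*X+r[1]*Y)/100;cur[2]-=r[2]/100
    return out
xs=[float(v) for v in sys.argv[1:]]
for x,r in zip(xs,rows(xs)): print(f'{x:.4f}: {r[0]:g} {r[1]:g} {r[2]:g}')
print('sheet pos of tip',to_sheet(E0[:2])*1e3)
E
python3 path.py -.14
```

```text
[[-0.4, 0.3], [-0.6, 0.4], [-0.1, -1.0], [-0.2, 0.5], [-0.9, 0.3], [-0.1, 0.3], [-0.4, 0.6], [-0.1, 0.7]] [-0.4  0.3]
[[-0.4, 0.5], [-0.4, -0.1], [-0.4, 0.4], [0.2, 0.4], [-0.3, 0.6], [-0.4, -0.1]] [-0.3  0.3]
7.05 [0.52456825 0.12869989 0.0844812 ] [ 0.44608816 -0.37473076 -0.29716536] -35.92375811634066 tilt [ 6.41238427e-04 -2.27843725e-05 -9.99999794e-01]
-0.1400: -10.5 -10.59 -0.45
sheet pos of tip [[  6.69427859 -26.81797376]]
```

Emit:
move_arm --rows "0 0 -3 0 0 0 0;0 0 -4 0 0 0 0;-2.1 -2.12 0 0 0 0 0;-2.1 -2.12 0 0 0 0 0;-2.1 -2.12 0 0 0 0 0;-2.1 -2.12 0 0 0 0 0;-2.1 -2.12 0 0 0 0 0;0 0 0 0 0 0 0;0 0 0 0 0 0 0;0 0 0 0 0 0 0"

```text
time_s: 8.05
eef_pos: [0.5013, 0.2747, 0.1542]
eef_rot: [0.0, 0.951, -0.309, -0.0]
wrist_force: [-0.2, -0.0, 0.4]
opening: 0.002
```

```bash
python3 path.py -.14; python3 look.py 5;  python3 - <<'E'
from offfit import *
d=np.load('scene5.npz');p,f=fit({'s':(d['im'],d['K'],d['R'],d['t'])},[.503,.096]);print(p,f,to_sheet(p[:2])*1e3,np.linalg.norm(to_world(TS)-p[:2],axis=1).round(3))
E
```

```text
8.05 [0.5012712  0.27469322 0.1541706 ] [-0.18044729 -0.03993478  0.37150627] -36.014720618617424 tilt [-4.74090202e-04 -4.93259205e-04 -9.99999766e-01]
-0.1400: -0.03 -0.15 6.52
sheet pos of tip [[-138.88624005   -1.0669155 ]]
8.05 [0.5012712  0.27469322 0.1541706 ] [ 3.07828839e-04  9.51016761e-01 -3.09139133e-01 -1.49191020e-04] [-0.18044729 -0.03993478  0.37150627]
[335.98777974 167.15390012]
[ 0.50253884  0.09267088 -0.68690294] 207.8409881591797 [[ 33.53279128 -59.42285264]] [0.159 0.123 0.09  0.07  0.073 0.088 0.102 0.112]
```

View pics/s5.png

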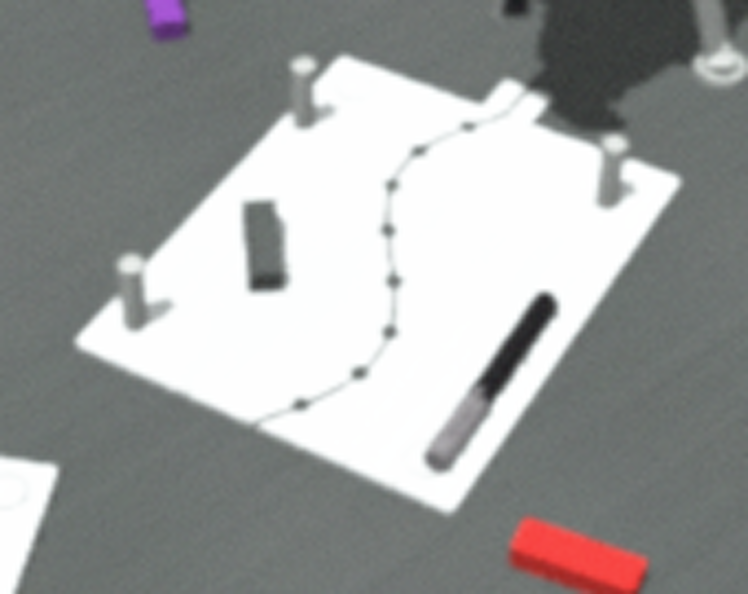

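The offcut lies clear at scene crop (265,245), 70 mm or more from every tack, and all eight tacks show. The marker and pins look unmoved. Descending at the tab end.

Emit:
move_arm --rows "0 -0.15 3 0 0 0 0;0 0 2 0 0 0 0;0 0 1 0 0 0 0;0 0 0.5 0 0 0 0;0 0 0 0 0 0 0;0 0 0 0 0 0 0;0 0 0 0 0 0 0"

```text
time_s: 8.8
eef_pos: [0.5029, 0.2768, 0.0905]
eef_rot: [-0.001, 0.951, -0.309, 0.001]
wrist_force: [0.2, -1.4, 0.5]
opening: 0.0
```

```bash
python3 look.py 6; python3 path.py $(python3 -c "
print(' '.join('%.5f'%v for v in [-.133,-.126]+[-.119+.034/6*i for i in range(0,18)]))")
```

```text
8.8 [0.50291252 0.27676593 0.09049161] [-5.54352408e-04  9.51045707e-01 -3.09048764e-01  7.86166082e-04] [ 0.18917541 -1.42083451  0.53652765]
[335.21752147 187.19822781]
8.85 [0.50280059 0.27680376 0.09039805] [ 0.0274039   0.26079111 -0.15895243] -36.00202121041712 tilt [ 1.72570295e-03  5.54854994e-04 -9.99998357e-01]
-0.1330: 0.28 0.89 0.14
-0.1260: 0.31 0.78 0
-0.1190: 0.32 0.76 0
-0.1133: 0.28 0.59 0
-0.1077: 0.29 0.57 0
-0.1020: 0.31 0.55 0
-0.0963: 0.34 0.51 0
-0.0907: 0.35 0.48 0
-0.0850: 0.38 0.45 0
-0.0793: 0.41 0.41 0
-0.0737: 0.43 0.37 0
-0.0680: 0.46 0.33 0
-0.0623: 0.49 0.29 0
-0.0567: 0.51 0.25 0
-0.0510: 0.55 0.21 0
-0.0453: 0.56 0.18 0
-0.0397: 0.59 0.14 0
-0.0340: 0.62 0.11 0
-0.0283: 0.63 0.09 0
-0.0227: 0.65 0.06 0
sheet pos of tip [[-140.38023459    1.06882714]]
```

View pics/s6.png

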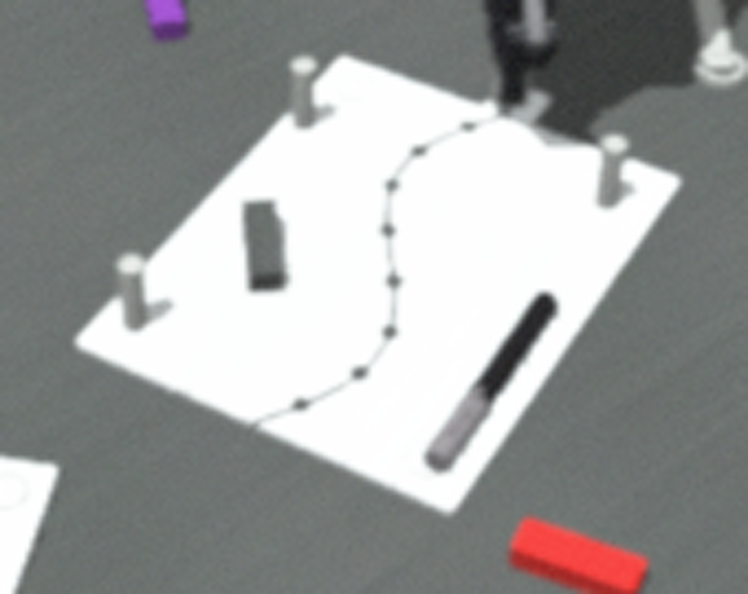

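Emit:
move_arm --rows "0.28 0.85 0.1 0 0 0 0;0.31 0.78 0 0 0 0 0;0.32 0.76 0 0 0 0 0;0.28 0.59 0 0 0 0 0;0.29 0.57 0 0 0 0 0;0.31 0.55 0 0 0 0 0;0.34 0.51 0 0 0 0 0;0.35 0.48 0 0 0 0 0;0.38 0.45 0 0 0 0 0"

```text
time_s: 9.75
eef_pos: [0.4928, 0.2145, 0.0884]
eef_rot: [-0.0, 0.951, -0.309, -0.0]
wrist_force: [-0.6, 0.6, 0.1]
opening: 0.001
```

```bash
python3 path.py $(python3 -c "
print(' '.join('%.5f'%v for v in [-.085+.034/6*i for i in range(1,20)]))")
```

```text
9.75 [0.49275708 0.21448612 0.08839649] [-0.56119876  0.63838301  0.11509634] -36.00435360920779 tilt [ 5.22418702e-06  4.80715896e-05 -9.99999999e-01]
-0.0793: 0.42 0.36 -0.06
-0.0737: 0.43 0.36 0
-0.0680: 0.46 0.34 0
-0.0623: 0.49 0.29 0
-0.0567: 0.51 0.25 0
-0.0510: 0.55 0.21 0
-0.0453: 0.56 0.18 0
-0.0397: 0.59 0.14 0
-0.0340: 0.62 0.11 0
-0.0283: 0.63 0.09 0
-0.0227: 0.65 0.06 0
-0.0170: 0.66 0.04 0
-0.0113: 0.67 0.03 0
-0.0057: 0.68 0.02 0
0.0000: 0.68 0.01 0
0.0057: 0.68 0.01 0
0.0113: 0.68 0.02 0
0.0170: 0.67 0.02 0
0.0227: 0.67 0.05 0
sheet pos of tip [[-84.77842484 -28.81091629]]
```

Emit:
move_arm --rows "0.42 0.37 -0.06 0 0 0 0;0.43 0.36 0 0 0 0 0;0.46 0.34 0 0 0 0 0;0.49 0.29 0 0 0 0 0;0.51 0.25 0 0 0 0 0;0.55 0.21 0 0 0 0 0;0.56 0.18 0 0 0 0 0;0.59 0.14 0 0 0 0 0;0.62 0.11 0 0 0 0 0;0.63 0.09 0 0 0 0 0;0.65 0.06 0 0 0 0 0;0.66 0.04 0 0 0 0 0"

```text
time_s: 10.95
eef_pos: [0.532, 0.1563, 0.089]
eef_rot: [-0.0, 0.951, -0.309, 0.0]
wrist_force: [0.6, 0.3, 0.2]
opening: -0.002
```

```bash
python3 look.py 7; python3 path.py $(python3 -c "
print(' '.join('%.5f'%v for v in [-.017+.034/6*i for i in range(1,19)]))")
```

```text
10.95 [0.53197922 0.15626166 0.08899285] [-1.39236038e-05  9.51055374e-01 -3.09020510e-01  3.62282310e-06] [0.63678342 0.2921482  0.22248322]
[307.94892319 214.03107833]
11.0 [0.53290148 0.15567332 0.08918289] [ 0.00465521 -1.28735208  0.60655349] -36.025452405544314 tilt [ 1.13562027e-03 -2.09679562e-04 -9.99999333e-01]
-0.0113: 0.54 0.06 0.02
-0.0057: 0.67 0.02 0
0.0000: 0.69 0.01 0
0.0057: 0.68 0.01 0
0.0113: 0.68 0.02 0
0.0170: 0.67 0.03 0
0.0227: 0.66 0.04 0
0.0283: 0.65 0.06 0
0.0340: 0.63 0.08 0
0.0397: 0.61 0.12 0
0.0453: 0.59 0.14 0
0.0510: 0.57 0.18 0
0.0567: 0.54 0.21 0
0.0623: 0.52 0.25 0
0.0680: 0.49 0.29 0
0.0737: 0.46 0.33 0
0.0793: 0.43 0.37 0
0.0850: 0.41 0.41 0
sheet pos of tip [[-16.06814996 -10.11825175]]
```

View pics/s7.png

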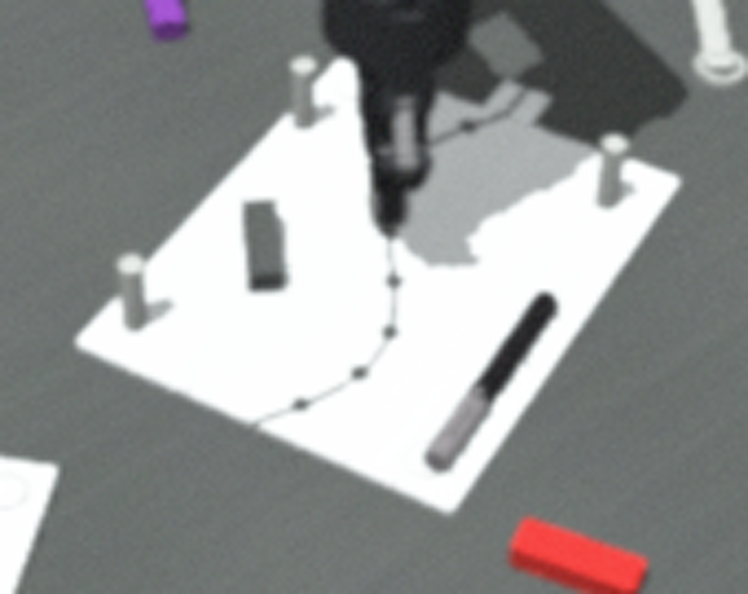

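Tips over tack4 (scene crop (390,230)), tracking within about 1 mm. Continuing.

Emit:
move_arm --rows "0.6 0.04 0 0 0 0 0;0.67 0.02 0 0 0 0 0;0.69 0.01 0 0 0 0 0;0.68 0.01 0 0 0 0 0;0.68 0.02 0 0 0 0 0;0.67 0.03 0 0 0 0 0;0.66 0.04 0 0 0 0 0;0.65 0.06 0 0 0 0 0;0.63 0.08 0 0 0 0 0;0.61 0.12 0 0 0 0 0;0.59 0.14 0 0 0 0 0;0.57 0.18 0 0 0 0 0"

```text
time_s: 12.2
eef_pos: [0.5897, 0.1049, 0.089]
eef_rot: [0.0, 0.951, -0.309, -0.0]
wrist_force: [0.0, -0.3, 0.0]
opening: -0.003
```

```bash
python3 path.py $(python3 -c "
print(' '.join('%.5f'%v for v in [.051+.034/6*i for i in range(1,13)]))")
```

```text
12.2 [0.58971769 0.10490515 0.08896593] [ 0.03629449 -0.25313903  0.02901963] -35.99695312313396 tilt [-5.95889278e-05 -1.01984721e-05 -9.99999998e-01]
0.0567: 0.6 0.21 -0
0.0623: 0.52 0.25 0
0.0680: 0.49 0.29 0
0.0737: 0.46 0.34 0
0.0793: 0.43 0.36 0
0.0850: 0.41 0.41 0
0.0907: 0.38 0.45 0
0.0963: 0.35 0.48 0
0.1020: 0.33 0.52 0
0.1077: 0.32 0.54 0
0.1133: 0.29 0.57 0
0.1190: 0.27 0.59 0
sheet pos of tip [[50.49491802 26.96067919]]
```

Emit:
move_arm --rows "0.58 0.21 0 0 0 0 0;0.52 0.25 0 0 0 0 0;0.49 0.29 0 0 0 0 0;0.46 0.34 0 0 0 0 0;0.43 0.36 0 0 0 0 0;0.41 0.41 0 0 0 0 0;0.38 0.45 0 0 0 0 0;0.35 0.48 0 0 0 0 0;0.33 0.52 0 0 0 0 0;0.32 0.54 0 0 0 0 0;0.29 0.57 0 0 0 0 0;0.27 0.59 0 0 0 0 0;0 0 0 0 0 0 0;0 0 0 0 0 0 0"

```text
time_s: 13.6
eef_pos: [0.599, 0.0362, 0.089]
eef_rot: [-0.0, 0.951, -0.309, -0.0]
wrist_force: [-0.3, 1.1, 0.3]
opening: -0.003
```

```bash
python3 path.py .119; python3 look.py 8
```

```text
13.6 [0.59903255 0.03618733 0.08900992] [-0.27381732  1.12230345  0.33359784] -36.0278348444946 tilt [ 1.15338880e-06  1.35536877e-04 -9.99999991e-01]
0.1190: 0.06 0 0
sheet pos of tip [[118.47831258  13.27987377]]
13.6 [0.59903255 0.03618733 0.08900992] [-6.46248680e-05  9.50981424e-01 -3.09248003e-01 -2.04088287e-05] [-0.27381732  1.12230345  0.33359784]
[288.04523835 253.52369394]
```

View pics/s8.png

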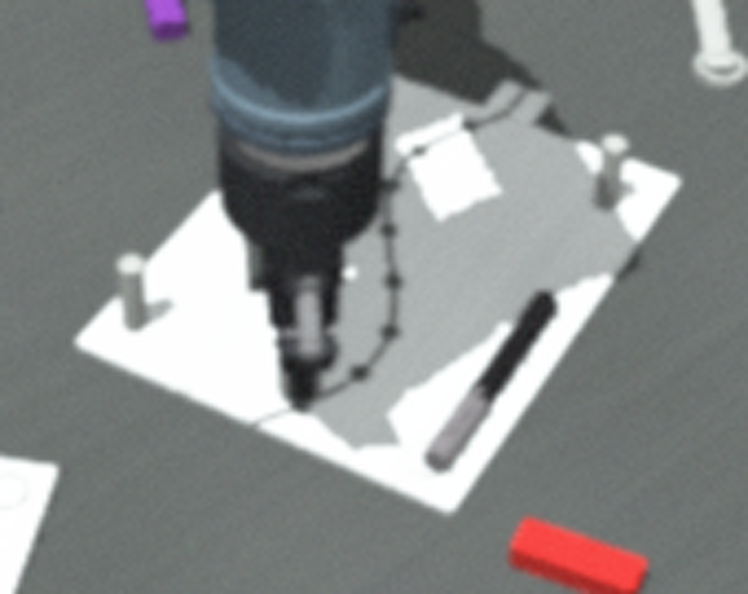

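Tips are over tack8 (scene crop (302,405)), 1 cm above it. Lifting clear.

Emit:
move_arm --rows "0 0 -2 0 0 0 0;0 0 -4 0 0 0 0;0 0 -4 0 0 0 0;0 0 -4 0 0 0 0;0 0 -3 0 0 0 0;0 0 0 0 0 0 0;0 0 0 0 0 0 0;0 0 0 0 0 0 0;0 0 0 0 0 0 0;0 0 0 0 0 0 0"

```text
time_s: 14.65
eef_pos: [0.5985, 0.0365, 0.2574]
eef_rot: [0.0, 0.951, -0.309, -0.001]
wrist_force: [0.1, 0.6, -0.2]
opening: -0.001
```

```bash
python3 look.py 9; python3 - <<'E'
from offfit import *
im,K,R,t=cam('top');cv2.imwrite('pics/top9.png',im)
a=np.load('scene0.npz')['im'].astype(int);b=np.load('scene9.npz')['im'].astype(int)
d=(np.abs(a-b).max(2)>60).astype(np.uint8)*255;cv2.imwrite('pics/diff9.png',d)
d=np.load('scene9.npz');p,f=fit({'s':(d['im'],d['K'],d['R'],d['t'])},[.503,.096]);print(p,f,np.linalg.norm(to_world(TS)-p[:2],axis=1).round(3))
E
```

```text
14.65 [0.59846945 0.03645975 0.25744486] [ 2.31722077e-04  9.51059612e-01 -3.09004618e-01 -1.30652304e-03] [ 0.10479861  0.60903229 -0.24969582]
[288.28766191 194.66257057]
[ 0.50108586  0.09392781 -0.68724168] 207.20819091796875 [0.158 0.121 0.089 0.069 0.073 0.09  0.103 0.114]
```

View pics/s9.png

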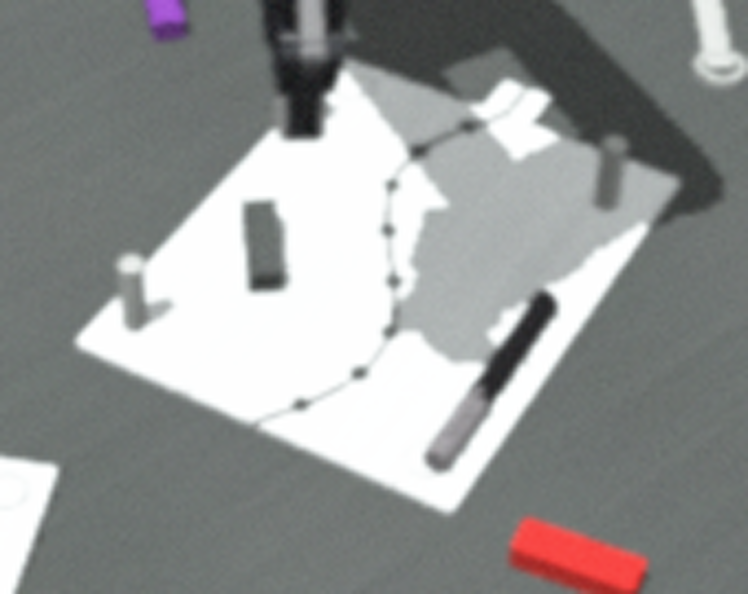

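View pics/top9.png

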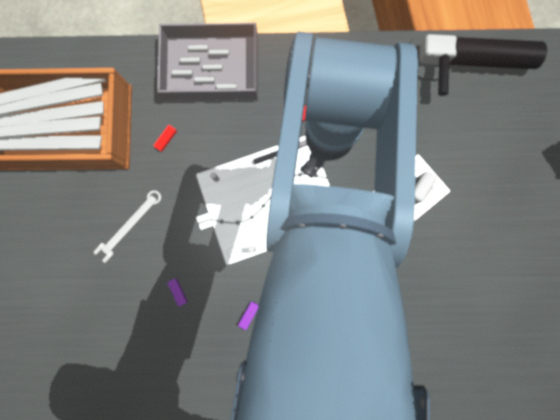

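```bash
python3 -c "
from bench import ctrl
print(ctrl.hand_in())"
```

```text
the job is handed in; nothing more can be done
None
```

The offcut is pushed aside, the dry run over all eight tack welds is done, and the job is handed in. It took about 15 s of the 54 s allowed.

- **Offcut:** I slid it with the shut fingertips to the free −y side of the seam. The final picture fit puts its centre at least 69 mm from every tack weld; 45 mm was needed. That fit used the scene camera only, because the arm hid the offcut from the top camera.
- **Dry run:** The fingertips followed the seam from the tab end over tacks 1 to 8 in order, then lifted clear to about 18 cm. I checked the position at tacks 2, 4, 6 and 8:
  - It was within about 1 mm sideways.
  - The height was about 9.5 to 10 mm above the sheet.
- **Contact:** I saw no sign of touching the sheet. The wrist force stayed under 2 N at every reading; these came at the end of moves, not continuously. During the push the tips dipped to about 4.5 mm above the sheet, and I raised them slightly.
- **Other objects:** In the last pictures pin1, pin2, the marker, wrench and tape look unmoved. The gripper hid pin3 in the scene view, but it shows in its old place from the top.
- **Disagreement:** For the offcut's starting angle the two cameras differed by about 7°. I used a value in between, and the bar slid without noticeable turning.

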